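# Record a near-range check of an ultrasonic sensor

## Task

Record a near-range check of the ultrasonic sensor, the tile with the two silver barrels looking up: press the green start button on the grey logger fully down and let it up, then point down at the sensor with the fingertips about 4 cm above the middle between its two barrels and stay there for at least two seconds without touching it, and then press the red stop button fully down to end the recording. Do not lift the logger or push it along the table, do not touch the sensor's tile at all, leave everything else on the table where it is, and finish with both buttons up.

Things in the scene. Friction and masses are not known exactly. Their poses are not given: they have to be found in the camera images.
- ultra_face (a point): the point to aim at: midway between the two silver barrels of the ultrasonic sensor, level with their faces (26 mm above the table). The barrels are 16 mm wide, 26 mm apart centre to centre, stand side by side on a small blue board 20 x 45 mm and look straight up. z is up; the barrels lie along this frame's y
- ultra: the ultrasonic sensor tile: a plywood plate 90 x 60 mm, 6 mm thick, loose on the table (about 70 g), that carries the blue board with the two silver barrels at one end (+x) and a black battery case (14 mm high) and a tiny radio board at the other; 26 mm high in all. Origin under the plate's centre, x along the 90 mm side, the barrels' midpoint 15 mm along +x. Not to be touched. Which of the three tile places it takes differs from run to run
- start_top (a point): middle of the top of the green start button's cap, 60 mm above the table while up (it goes down with the cap). Cap 26 mm across, standing 6 mm out of a black collar 42 mm across
- stop_top (a point): middle of the top of the red stop button's cap, 60 mm above the table while up; same size and collar as the green one, 84 mm from it
- start (a joint): how far the green button is pressed, m: 0 up, 0.006 fully down; a spring (about 1.5 N to start, 5 N fully down) returns it
- stop (a joint): how far the red button is pressed, m: 0 up, 0.006 fully down; same spring
- logger: the data logger: a grey plastic enclosure 90 x 150 mm, 42 mm high, loose on the table on rubber feet (about 0.45 kg), with a dark display strip along its far side (+x), the green start button towards its +y end and the red stop button towards its -y end (each 42 mm from the middle, 8 mm towards -x, button axes upright). Origin under its centre, y along the 150 mm side
- joystick: bystander: tile of the same kind, 90 x 60 mm, with a black thumb joystick, 39 mm high; origin under the plate's centre
- motion: bystander: tile of the same kind, 90 x 60 mm, with the white dome of a motion sensor on a green board, 32 mm high; origin under the plate's centre
- breadboard: bystander: white solderless breadboard 165 x 55 x 9 mm, origin under its centre
- meter: bystander: yellow and black hand multimeter lying on its back, 150 x 75 x 39 mm, origin under its centre
- motor: bystander: small silver stepper motor standing on its base, 28 mm across, 28 mm high with its shaft, origin under its centre
- jar: bystander: small amber jar with a white cap, 42 mm across, 50 mm high, origin under its centre
- driver: bystander: screwdriver with an orange handle, about 160 mm long and 30 mm thick at most, lying on the table along its x axis
- mouse: bystander: yellow and black computer mouse 105 x 60 x 35 mm, origin under its centre
There are look-alikes about, which are no part of the job. Leave any yellow look-alike of the logger alone.

How it is judged:
By the outcome, as a careful person would: the job done as asked, in the order asked, and still so for the second after the job is handed in, with the robot touching nothing.
It also fails if it takes over 45 s, if anything falls off the work surface, if the arm or the gripper's body presses on something with over 40 N, if the wrist force passes 120 N, or if a joint passes its speed limit or range.

## Robot

A 6-joint arm with a two-finger parallel gripper is mounted at the origin on the work surface. World frame = base frame: x ahead of the robot, y to its left, z up, the work surface at z = 0. Lengths are in mm, angles in rad, forces in N, time in s.
With the tool pointing down it reaches from about 350 to 875 mm from the base axis. Payload 4.2 kg.
Tool frame: the origin (TCP) lies at the very end of the fingers, on their centre line; the grasp point (between the pads) lies arm.grip_point_offset behind it (arm.grip_point_offset is the distance from the TCP to the grasp point, in mm); z points along the fingers, y is the line along which they close (so a half turn about z gives the same grasp; the last joint's range is limited). The gripper opens to 85 mm and grips with 20 to 120 N. Pads are 22 mm wide; open, the fingers measure 114 mm over their backs; the gripper's body (76 mm by 85 mm) begins 54 mm behind the grasp point. The pads swing forward as they close: fully open they stand 13 mm farther back than shut.
Start: joints at [1.471, 0.385, 0.008, 0, -1.194, -0.259], TCP at [219.436, 585.19, 231.312] pointing down, gripper open.
Joint ranges: [-3.14, 3.14], [-1.21, 2.06], [-1.07, 1.41], [-3.16, 2.05], [-2.99, -0.16], [-3.1, 3.1]. Speed limits (rad/s): [2.79, 2.79, 3.14, 3.14, 3.14, 3.14].

## Interface

Orientations are given as a unit quaternion [x, y, z, w].
In Python, from bench import arm, cams, ticket gives the robot as it stands.
- The arm moves only by the tool servo_tool, never from a script. Its argument "commands" is a list that holds one entry, the list of rows, each a list of 7 numbers: the closure in counts, from 0 (fully open) to 255 (shut), then the shift along the tool's x, y, z in m, then the turn, a rotation vector about the tool's x, y, z in degrees. In form: [[[grip, x, y, z, ax, ay, az], ...]]. A call has 1 to 10 rows; each row shifts and turns the commanded pose from where the row before left it, along the tool's axes as they then stand; what a row does not reach is not made up. A row lasts 1/12 s, in which the tool goes at most 41.7 mm and 7.16 degrees, less where a joint would pass 70% of its speed; a pose out of reach is approached as far as the arm can. A call with a gripper value outside its range is refused whole. The fingers move at their own pace and stop on an object; the grip force is fixed at half the most. Time passes only in rows, so rows that do not move let the fingers close. It gives the time, the measured TCP pose, the force, the opening and the grip force at its end, in the units of the state.
- arm.read_state(): the state, without advancing time (a new reading comes with each control period).
- cams.get_image(name): name is "scene" or "top"; returns a dict with "frame" (384x512x3 uint8, blue, green, red), "K" (3x3 intrinsics, pixels), "T" (4x4, takes a point from camera to world coordinates). Camera axes: x right, y up, looking along -z (the intrinsics and any distortion apply to the point x, -y, -z); pixel columns grow to the right and rows downward; lengths in mm; the calibration is good to about 2 mm. A picture is of the moment at which its call begins. There is no depth.
- ticket.job_done(): hands the job in; it is judged then, once.
The state is a dict: "clock": time; "joints": joint angles; "joint_vel": joint speeds; "joint_efforts": joint torques, N m; "position": TCP position; "ee_rot": TCP orientation; "contact_force": force on the tool from outside, world axes, zero at the start; "wrist_torque": the same for the moment, N m; "gripper_width": finger opening in mm; "grasp_force": force on a finger pad.
Only numpy, scipy, OpenCV 4.12 (cv2) and the standard library are available. Lean on these libraries where they do the work, as an engineer would, in place of code of your own. Each camera call takes 0.05 s, during which the arm holds its last target. There are 200 camera calls.

## Working session

There is one attempt and no reset: what is moved stays moved. The work goes in short steps, Python scripts to look and compute and a tool call to move; the robot and the scene stay as the last step left them, time stands still between calls to the robot, and variables do not carry over. Pictures are saved under pics/ and viewed, at most 10 in all, crops included, and the job is handed in when it is done.

Besides the shell and the picture viewer there is one more tool, called after "Emit:" as name(argument=value, ...) on one line, values as JSON. servo_tool: Moves the arm, as the interface text tells. Its arguments: {"type":"object","properties":{"commands":{"type":"array","items":{"type":"array","items":{"type":"array","items":{"type":"number"}}}}},"required":["commands"]}

```bash
mkdir -p pics; python3 - <<'E'
from bench import arm,cams
import cv2,numpy as np,pickle
d={}
for n in("top","scene"):
    r=cams.get_image(n);d[n]=r;cv2.imwrite(f"pics/{n}0.png",r["frame"]);print(n,r["K"].tolist() if hasattr(r["K"],'tolist') else r["K"],np.round(r["T"],3).tolist(),[k for k in r])
pickle.dump(d,open("d0.pkl","wb"))
s=arm.read_state();print(s, arm.grip_point_offset)
E
```

```text
top [[408.7812351177706, 0.0, 258.2017564728749], [0.0, 408.7812351177706, 188.04177988370438], [0.0, 0.0, 1.0]] [[-0.006, 0.984, -0.18, 199.254], [-1.0, -0.004, 0.015, 44.789], [0.014, 0.18, 0.984, 1278.814], [0.0, 0.0, 0.0, 1.0]] ['frame', 'K', 'T']
scene [[397.77451476483895, 0.0, 253.11043351787288], [0.0, 397.77451476483895, 187.6007967606356], [0.0, 0.0, 1.0]] [[-0.344, -0.528, 0.777, 1384.238], [0.939, -0.207, 0.275, 359.513], [0.015, 0.824, 0.567, 759.803], [0.0, 0.0, 0.0, 1.0]] ['frame', 'K', 'T']
{'clock': 0.1, 'joints': array([ 1.47060312e+00,  3.85468129e-01,  6.78469440e-03, -4.22075910e-04,
       -1.19402351e+00, -2.58588422e-01]), 'joint_vel': array([-0.001605  , -0.0015667 ,  0.00260064,  0.00127017, -0.00157852,
        0.00069452]), 'joint_efforts': array([-1.36098070e-04, -3.93319952e+01,  1.88928527e+01,  4.19792891e+00,
       -2.59940061e-03,  3.77264129e-06]), 'position': array([219.26991413, 584.72093003, 230.34855356]), 'ee_rot': array([ 9.83938214e-01, -1.78506697e-01, -1.19966695e-04,  9.67835569e-04]), 'contact_force': array([-0.13863853, -0.46376852,  0.75816339]), 'wrist_torque': array([ 0.05176088, -0.00815132,  0.02857488]), 'grasp_force': 0.0, 'gripper_width': 85.11491554046735} 18.700000000000003
```

View pics/top0.png

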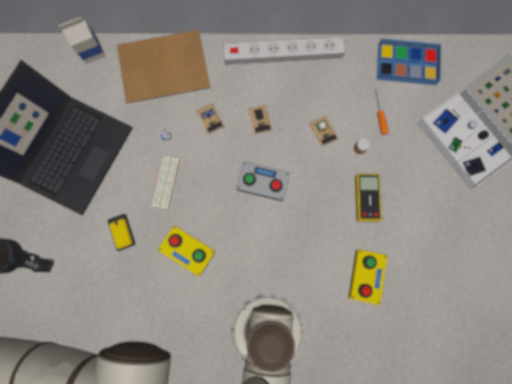

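View pics/scene0.png

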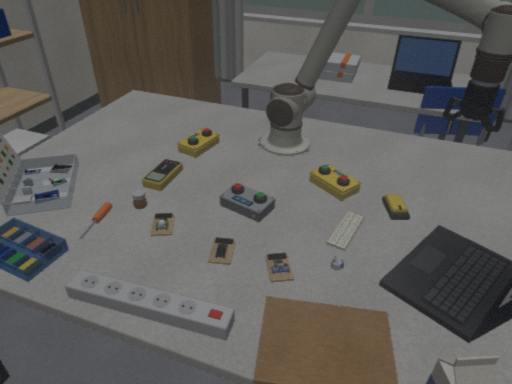

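The top view shows the grey logger at (262,181), with green at (249,179) and red at (276,185). There are two yellow look-alikes, at (187,250) and (369,276). The three tiles are at (210,118), (260,119) and (323,129). I'll enlarge the tiles and the logger to confirm which is which.

```bash
python3 - <<'E'
import cv2,numpy as np,pickle
d=pickle.load(open("d0.pkl","rb"))
t=d["top"]["frame"];s=d["scene"]["frame"]
a=cv2.resize(t[95:215,190:350],(800,600))[:600]
cv2.imwrite("pics/c1.png",a)
cv2.imwrite("pics/c2.png",cv2.resize(s[175:290,140:300],(800,575),interpolation=cv2.INTER_CUBIC))
E
```

```text
(no output)
```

View pics/c1.png

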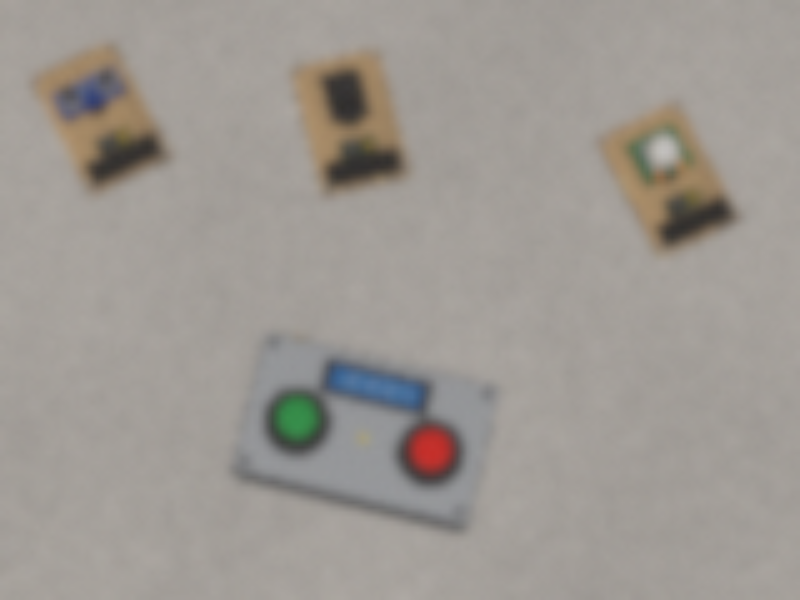

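View pics/c2.png

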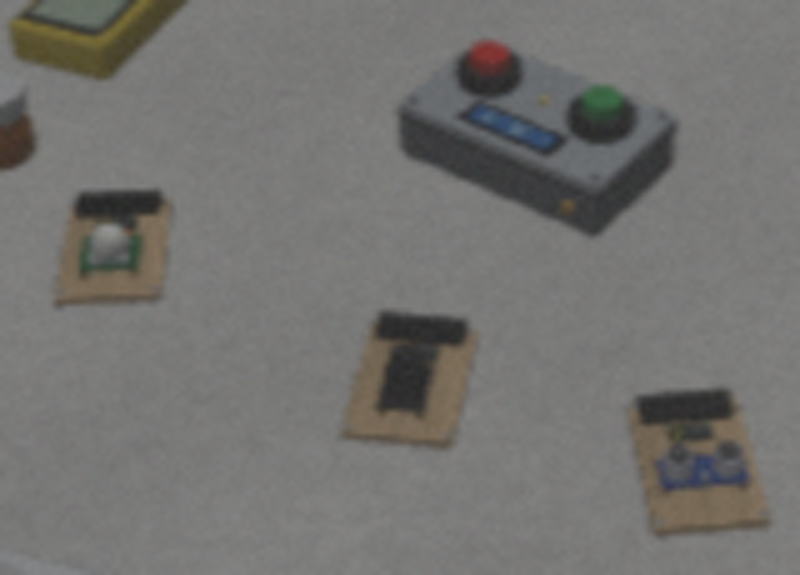

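The crops settle the tiles. Left, top (208,113): blue board with two barrels, so this is the ultrasonic sensor. Middle (260,119): joystick. Right (323,129): white dome, the motion sensor. The only grey logger is at (262,181), and the yellow ones are look-alikes. Next I'll measure the buttons and the sensor.

```bash
cat > h.py <<'E'
import cv2,numpy as np
def ray(c,u,v):
    K,T=np.array(c["K"]),np.array(c["T"])
    return T[:3,3],T[:3,:3]@np.array([(u-K[0,2])/K[0,0],-(v-K[1,2])/K[1,1],-1])
def plane(c,u,v,z):
    o,r=ray(c,u,v);return o+r*(z-o[2])/r[2]
def tri(a,b):
    A=np.zeros((3,3));y=np.zeros(3)
    for o,r in(a,b):
        r=r/np.linalg.norm(r);P=np.eye(3)-np.outer(r,r);A+=P;y+=P@o
    p=np.linalg.solve(A,y);return p
def cen(c,roi,f):
    x0,y0,x1,y1=roi;hsv=cv2.cvtColor(c["frame"],cv2.COLOR_BGR2HSV)[y0:y1,x0:x1].astype(int)
    m=f(hsv[...,0],hsv[...,1],hsv[...,2]).astype(np.uint8)
    n,l,s,ce=cv2.connectedComponentsWithStats(m);i=1+np.argmax(s[1:,4])
    yy,xx=np.where(l==i);return ce[i]+[x0,y0],s[i,4],np.c_[xx+x0,yy+y0].astype(np.float32)
E
python3 - <<'E'
import pickle,numpy as np,cv2
from h import *
d=pickle.load(open("d0.pkl","rb"));t,s=d["top"],d["scene"]
G=lambda h,S,v:(h>50)&(h<85)&(S>90)&(v>50)
R=lambda h,S,v:((h<8)|(h>172))&(S>120)&(v>60)
B=lambda h,S,v:(h>105)&(h<130)&(S>80)
W=lambda h,S,v:(h>8)&(h<25)&(S>60)
for n,f,rt,rs,z in(("green",G,(235,165,290,200),(225,180,280,215),60),("red",R,(235,165,290,200),(225,180,280,215),60),("blue",B,(190,95,230,135),(262,248,300,285),10),("ply",W,(190,95,230,135),(262,248,300,285),6)):
    a,na,pa=cen(t,rt,f);b,nb,pb=cen(s,rs,f)
    print(n,a.round(1),na,b.round(1),nb,"top",plane(t,*a,z).round(1),"sc",plane(s,*b,z).round(1),"tri",tri(ray(t,*a),ray(s,*b)).round(1))
    if n in("ply","blue"):
        for c,p in((t,pa),(s,pb)):
            q=np.array([plane(c,u,v,z)[:2] for u,v in p],np.float32);print(cv2.minAreaRect(q))
E
```

```text
green [249.  178.2] 65 [259.8 194.5] 22 top [453.  54.  60.] sc [452.   51.6  60. ] tri [453.1  53.   61. ]
red [275.8 184.6] 70 [237.2 185.7] 26 top [432.7 -27.3  60. ] sc [433.1 -30.   60. ] tri [433.2 -28.6  60.2]
blue [208.  113.8] 12 [280.2 268.8] 13 top [678.3 187.4  10. ] sc [676.8 187.   10. ] tri [677.9 187.3  11.1]
((678.4181518554688, 187.17044067382812), (10.686294555664062, 10.171385765075684), 27.949783325195312)
((677.2691650390625, 185.68099975585938), (12.963984489440918, 13.48156452178955), 39.20022201538086)
ply [209.2 118. ] 273 [278.2 272.9] 210 top [665.2 183.8   6. ] sc [688.4 185.6   6. ] tri [672.  183.6 -11.2]
((666.3349609375, 182.4284210205078), (85.98197174072266, 56.9809455871582), 26.306875228881836)
((671.8305053710938, 182.71688842773438), (80.03136444091797, 56.2392692565918), 27.304777145385742)
```

Emit:
servo_tool(commands=[[[255,0.01,0.01,0.002,0,0,0],[255,0.0203,0.0208,0.0045,0,0,0],[255,0.0203,0.0208,0.0045,0,0,0],[255,0.0203,0.0208,0.0045,0,0,0],[255,0.0203,0.0208,0.0045,0,0,0],[255,0.0203,0.0208,0.0045,0,0,0],[255,0.0203,0.0208,0.0045,0,0,0],[255,0.0203,0.0208,0.0045,0,0,0],[255,0.0203,0.0208,0.0045,0,0,0],[255,0.0203,0.0208,0.0045,0,0,0]]])

```text
clock: 0.93
position: [330.7, 331.2, 188.3]
ee_rot: [0.984, -0.178, -0.0, 0.0]
contact_force: [1.2, -0.3, -0.2]
gripper_width: 0.2
grasp_force: 0.0
```

Emit:
servo_tool(commands=[[[255,0.0203,0.0208,0.0045,0,0,0],[255,0.0203,0.0208,0.0045,0,0,0],[255,0.0203,0.0208,0.0045,0,0,0],[255,0.0203,0.0208,0.0045,0,0,0],[255,0.0203,0.0208,0.0045,0,0,0],[255,0.0203,0.0208,0.0045,0,0,0],[255,0.0203,0.0208,0.0045,0,0,0],[255,0.0203,0.0208,0.0045,0,0,0],[255,0.0203,0.0208,0.0045,0,0,0],[255,0.01,0.01,0.002,0,0,0]]])

```text
clock: 1.77
position: [441.7, 78.1, 145.5]
ee_rot: [0.984, -0.18, -0.001, 0.001]
contact_force: [-0.2, 1.1, 0.0]
gripper_width: 0.4
grasp_force: 0.0
```

```bash
cat > to.py <<'E'
import sys,numpy as np
from bench import arm
from scipy.spatial.transform import Rotation as R
s=arm.read_state();p=s["position"];M=R.from_quat(s["ee_rot"])
print(s["clock"],p.round(1),s["contact_force"].round(1),s["gripper_width"],"tilt",M.as_matrix()[:,2].round(3))
print("tool shift mm",M.inv().apply(np.array(list(map(float,sys.argv[1:4])))-p).round(1))
E
PYTHONPATH=. python3 to.py 453 53 90
```

```text
Traceback (most recent call last):
  File "to.py", line 2, in <module>
    from bench import arm
ModuleNotFoundError: No module named 'bench'
```

```bash
python3 to.py 453 53 80
```

```text
1.7667 [441.7  78.1 145.5] [-0.2  1.1  0. ] 0.3980301456585454 tilt [-0.002 -0.001 -1.   ]
tool shift mm [19.5 19.4 65.5]
```

Emit:
servo_tool(commands=[[[255,0.0065,0.0065,0.01,0,0,0],[255,0.0065,0.0065,0.02,0,0,0],[255,0.0065,0.0065,0.02,0,0,0],[255,0,0,0.015,0,0,0],[255,0,0,0,0,0,0],[255,0,0,0,0,0,0]]])

```text
clock: 2.27
position: [452.8, 55.1, 80.8]
ee_rot: [0.984, -0.178, -0.001, 0.001]
contact_force: [0.0, -0.3, 0.2]
gripper_width: -0.2
grasp_force: 0.0
```

```bash
python3 to.py 453 53 62; python3 -c "
from bench import cams
import cv2
f=cams.get_image('scene')['frame'];cv2.imwrite('pics/p1.png',cv2.resize(f[110:240,180:340],(800,600),interpolation=cv2.INTER_CUBIC))"
```

```text
2.2667 [452.8  55.1  80.8] [ 0.  -0.3  0.2] -0.17623615825217695 tilt [-0.002 -0.001 -1.   ]
tool shift mm [ 1.   1.9 18.8]
```

View pics/p1.png

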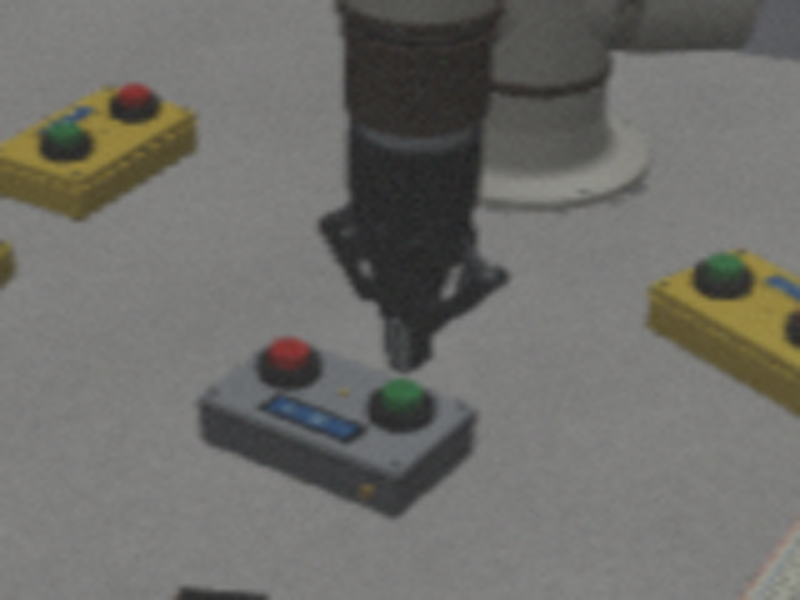

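The closed fingertips hang at crop (405,365), directly above the green cap at (402,392). Now I'll press down slowly, watching the force.

Emit:
servo_tool(commands=[[[255,0.001,0.002,0.008,0,0,0],[255,0,0,0.008,0,0,0],[255,0,0,0.003,0,0,0],[255,0,0,0.002,0,0,0],[255,0,0,0.002,0,0,0],[255,0,0,0.001,0,0,0],[255,0,0,0,0,0,0]]])

```text
clock: 2.9
position: [453.6, 53.4, 58.0]
ee_rot: [0.984, -0.178, 0.0, 0.0]
contact_force: [-2.3, -0.1, 7.0]
gripper_width: -0.2
grasp_force: 3.5
```

Emit:
servo_tool(commands=[[[255,0,0,0.001,0,0,0],[255,0,0,0.001,0,0,0],[255,0,0,0.001,0,0,0],[255,0,0,0,0,0,0]]])

```text
clock: 3.23
position: [453.7, 53.5, 57.6]
ee_rot: [0.984, -0.178, 0.001, 0.0]
contact_force: [-9.5, 2.6, 29.8]
gripper_width: 0.2
grasp_force: 14.5
```

```bash
python3 -c "
from bench import cams
import cv2,numpy as np
f=cams.get_image('scene')['frame'];g=cams.get_image('top')['frame']
cv2.imwrite('pics/p2.png',np.hstack([cv2.resize(f[165:225,215:285],(400,343),interpolation=cv2.INTER_CUBIC),cv2.resize(g[155:215,227:297],(400,343),interpolation=cv2.INTER_CUBIC)]))"
```

```text
(no output)
```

View pics/p2.png

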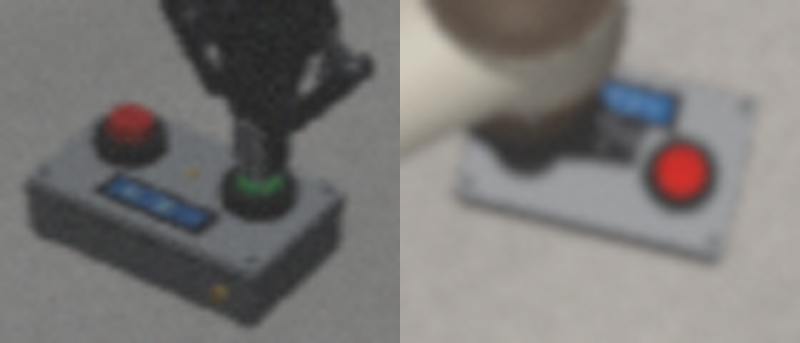

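Emit:
servo_tool(commands=[[[255,0,0,-0.003,0,0,0],[255,0,0,-0.001,0,0,0],[255,0,0,0,0,0,0]]])

```text
clock: 3.58
position: [453.5, 53.5, 59.0]
ee_rot: [0.984, -0.178, 0.0, -0.0]
contact_force: [-2.0, 1.0, 4.4]
gripper_width: -0.0
grasp_force: 2.1
```

Emit:
servo_tool(commands=[[[255,0,0,-0.001,0,0,0],[255,0,0,0,0,0,0]]])

```text
clock: 3.75
position: [453.6, 53.4, 59.5]
ee_rot: [0.984, -0.178, 0.0, -0.0]
contact_force: [-1.0, 0.7, 2.7]
gripper_width: 0.1
grasp_force: 2.0
```

Emit:
servo_tool(commands=[[[255,0,0,-0.001,0,0,0],[255,0,0,0,0,0,0]]])

```text
clock: 3.92
position: [453.6, 53.4, 60.3]
ee_rot: [0.984, -0.178, 0.0, -0.0]
contact_force: [-2.2, 2.1, 3.6]
gripper_width: 0.3
grasp_force: 1.8
```

Emit:
servo_tool(commands=[[[255,0,0,-0.002,0,0,0],[255,0,0,0,0,0,0]]])

```text
clock: 4.08
position: [453.6, 53.3, 62.4]
ee_rot: [0.984, -0.178, 0.0, -0.0]
contact_force: [-0.6, 1.5, 3.3]
gripper_width: -0.0
grasp_force: 1.2
```

The spring force lasts up to about z = 62 and there is a hard stop at 57.6. So the cap was fully down, and the real fingertips sit about 3.5 mm below the reported TCP. I'll release and go to the sensor.

Emit:
servo_tool(commands=[[[255,0,0,-0.01,0,0,0],[255,0,0,-0.02,0,0,0],[255,0,0,-0.01,0,0,0],[255,0,0,0,0,0,0]]])

```text
clock: 4.42
position: [454.6, 53.5, 103.8]
ee_rot: [0.984, -0.178, 0.002, -0.001]
contact_force: [0.6, 0.3, 0.5]
gripper_width: -0.2
grasp_force: 0.0
```

```bash
python3 to.py 678.8 188 102; python3 - <<'E'
import pickle
from bench import cams
from h import *
t,s=cams.get_image("top"),cams.get_image("scene")
R=lambda h,S,v:((h<8)|(h>172))&(S>120)&(v>60)
G=lambda h,S,v:(h>50)&(h<85)&(S>90)&(v>50)
a,n,_=cen(t,(235,165,290,200),R);b,m,_=cen(s,(225,180,280,215),R);g,k,_=cen(s,(225,180,280,215),G)
print(a,n,b,m,g,k)
E
```

```text
4.4167 [454.6  53.5 103.8] [0.6 0.3 0.5] -0.18094813075058533 tilt [ 0.004  0.001 -1.   ]
tool shift mm [ 162.7 -204.6    2.8]
[275.8028169  184.67605634] 71 [237.44444444 185.77777778] 27 [260.08695652 194.43478261] 23
```

Emit:
servo_tool(commands=[[[255,0.0113,-0.0145,0,0,0,0],[255,0.0163,-0.0205,0,0,0,0],[255,0.0173,-0.0215,0,0,0,0],[255,0.0173,-0.0215,0,0,0,0],[255,0.0173,-0.0215,0,0,0,0],[255,0.0173,-0.0215,0,0,0,0],[255,0.0173,-0.0215,0,0,0,0],[255,0.0173,-0.0215,0,0,0,0],[255,0.0163,-0.0205,0,0,0,0],[255,0.0153,-0.0202,0,0,0,0]]])

```text
clock: 5.35
position: [678.2, 187.8, 99.7]
ee_rot: [0.984, -0.179, -0.002, 0.001]
contact_force: [0.3, -0.7, 0.4]
gripper_width: -0.2
grasp_force: 0.0
```

Emit:
servo_tool(commands=[[[255,0,0,0,0,0,0],[255,0,0,0,0,0,0]]])

```text
clock: 5.52
position: [677.5, 187.7, 99.2]
ee_rot: [0.984, -0.179, -0.002, 0.001]
contact_force: [0.1, -0.9, -0.6]
gripper_width: -0.1
grasp_force: 0.0
```

```bash
python3 to.py 678.8 188 69
```

```text
5.5167 [677.5 187.7  99.2] [ 0.1 -0.9 -0.6] -0.14479022684192772 tilt [-0.004 -0.002 -1.   ]
tool shift mm [ 1.2 -0.9 30.2]
```

Emit:
servo_tool(commands=[[[255,0.001,-0.001,0.008,0,0,0],[255,0,0,0.01,0,0,0],[255,0,0,0.008,0,0,0],[255,0,0,0.004,0,0,0],[255,0,0,0,0,0,0],[255,0,0,0,0,0,0]]])

```text
clock: 6.02
position: [678.9, 188.0, 72.0]
ee_rot: [0.984, -0.178, -0.0, 0.0]
contact_force: [1.5, 0.5, 0.2]
gripper_width: -0.1
grasp_force: 0.0
```

```bash
python3 to.py 678.8 188 69; python3 -c "
from bench import cams
import cv2,numpy as np
f=cams.get_image('scene')['frame'];g=cams.get_image('top')['frame']
cv2.imwrite('pics/p3.png',np.hstack([cv2.resize(f[225:295,240:310],(400,400),interpolation=cv2.INTER_CUBIC),cv2.resize(g[85:155,175:245],(400,400),interpolation=cv2.INTER_CUBIC)]))
from h import plane
import numpy as np
c=cams.get_image('scene');K,T=np.array(c['K']),np.array(c['T'])
for P in((678.8,188,26),(678.8,188,69),(678.8,188,65.5),(678.8,188,66)):
    q=T[:3,:3].T@(np.array(P)-T[:3,3]);u=K[0,0]*q[0]/-q[2]+K[0,2];v=K[1,1]*-q[1]/-q[2]+K[1,2];print(P,(u-240)*400/70,(v-225)*400/70)
"
```

```text
6.0167 [678.9 188.   72. ] [1.5 0.5 0.2] -0.07444020867007482 tilt [-0.001 -0.    -1.   ]
tool shift mm [-0.1  0.   3. ]
(678.8, 188, 26) 232.20241712377074 228.76547966994522
(678.8, 188, 69) 237.62017952338604 158.07079188514243
(678.8, 188, 65.5) 237.1692149309862 163.95528786524795
(678.8, 188, 66) 237.2335276351662 163.11609149463362
```

View pics/p3.png

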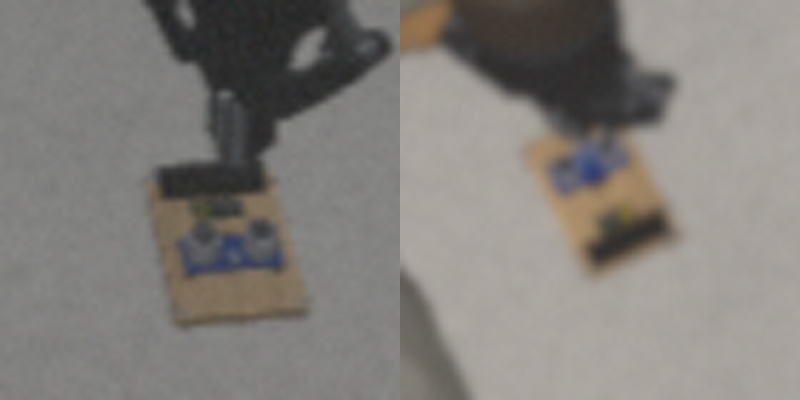

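The barrel faces are at crop (205,230) and (260,228), so their midpoint lands on the predicted (232,229). The fingertips hang over that midpoint. I'll go down 3 mm and hold for about 3 s.

Emit:
servo_tool(commands=[[[255,0,0,0.003,0,0,0],[255,0,0,0,0,0,0],[255,0,0,0,0,0,0],[255,0,0,0,0,0,0],[255,0,0,0,0,0,0],[255,0,0,0,0,0,0],[255,0,0,0,0,0,0],[255,0,0,0,0,0,0],[255,0,0,0,0,0,0],[255,0,0,0,0,0,0]]])

```text
clock: 7.0
position: [679.2, 188.2, 69.3]
ee_rot: [0.984, -0.178, -0.0, 0.0]
contact_force: [-0.2, 0.2, -0.0]
gripper_width: 0.0
grasp_force: 0.0
```

Emit:
servo_tool(commands=[[[255,0,0,0,0,0,0],[255,0,0,0,0,0,0],[255,0,0,0,0,0,0],[255,0,0,0,0,0,0],[255,0,0,0,0,0,0],[255,0,0,0,0,0,0],[255,0,0,0,0,0,0],[255,0,0,0,0,0,0],[255,0,0,0,0,0,0],[255,0,0,0,0,0,0]]])

```text
clock: 7.83
position: [679.2, 188.2, 69.3]
ee_rot: [0.984, -0.178, -0.0, 0.0]
contact_force: [-0.5, -0.1, -0.3]
gripper_width: -0.0
grasp_force: 0.0
```

Emit:
servo_tool(commands=[[[255,0,0,0,0,0,0],[255,0,0,0,0,0,0],[255,0,0,0,0,0,0],[255,0,0,0,0,0,0],[255,0,0,0,0,0,0],[255,0,0,0,0,0,0],[255,0,0,0,0,0,0],[255,0,0,0,0,0,0],[255,0,0,0,0,0,0],[255,0,0,0,0,0,0]]])

```text
clock: 8.67
position: [679.2, 188.3, 69.3]
ee_rot: [0.984, -0.178, 0.0, 0.0]
contact_force: [0.5, 0.3, -0.2]
gripper_width: 0.2
grasp_force: 0.0
```

Emit:
servo_tool(commands=[[[255,0,0,0,0,0,0],[255,0,0,0,0,0,0],[255,0,0,0,0,0,0],[255,0,0,0,0,0,0],[255,0,0,-0.005,0,0,0],[255,0,0,-0.012,0,0,0],[255,0,0,-0.015,0,0,0],[255,0,0,0,0,0,0]]])

```text
clock: 9.33
position: [681.6, 189.0, 106.1]
ee_rot: [0.984, -0.178, 0.003, -0.002]
contact_force: [-0.0, 0.4, 0.8]
gripper_width: -0.0
grasp_force: 0.0
```

```bash
python3 to.py 433 -28.6 100
```

```text
9.3333 [681.6 189.  106.1] [-0.   0.4  0.8] -0.01175328566462775 tilt [ 0.007  0.002 -1.   ]
tool shift mm [-156.7  291.     3.7]
```

Emit:
servo_tool(commands=[[[255,-0.005,0.0095,0,0,0,0],[255,-0.01,0.019,0,0,0,0],[255,-0.012,0.0225,0,0,0,0],[255,-0.012,0.0225,0,0,0,0],[255,-0.012,0.0225,0,0,0,0],[255,-0.012,0.0225,0,0,0,0],[255,-0.012,0.0225,0,0,0,0],[255,-0.012,0.0225,0,0,0,0],[255,-0.012,0.0225,0,0,0,0],[255,-0.012,0.0225,0,0,0,0]]])

```text
clock: 10.17
position: [501.3, 31.3, 101.8]
ee_rot: [0.984, -0.178, 0.0, -0.0]
contact_force: [-0.5, 0.4, 0.5]
gripper_width: -0.2
grasp_force: 0.0
```

Emit:
servo_tool(commands=[[[255,-0.012,0.0225,0,0,0,0],[255,-0.012,0.0225,0,0,0,0],[255,-0.01,0.019,0,0,0,0],[255,-0.006,0.0115,0,0,0,0],[255,-0.003,0.0055,0,0,0,0],[255,0,0,0,0,0,0],[255,0,0,0,0,0,0]]])

```text
clock: 10.75
position: [434.5, -28.4, 101.7]
ee_rot: [0.984, -0.178, 0.001, -0.0]
contact_force: [-0.1, 1.0, 0.9]
gripper_width: 0.2
grasp_force: 0.0
```

```bash
python3 to.py 433.2 -28.6 70; python3 - <<'E'
from bench import cams
from h import *
s=cams.get_image("scene")
R=lambda h,S,v:((h<8)|(h>172))&(S>120)&(v>60)
b,m,_=cen(s,(225,180,280,215),R);print(b,m)
E
```

```text
10.75 [434.5 -28.4 101.7] [-0.1  1.   0.9] 0.23689857373114345 tilt [ 0.002  0.    -1.   ]
tool shift mm [-1.2  0.7 31.7]
[237.35714286 185.85714286] 28
```

Emit:
servo_tool(commands=[[[255,0,0,0.01,0,0,0],[255,0,0,0.015,0,0,0],[255,0,0,0.008,0,0,0],[255,0,0,0.003,0,0,0],[255,0,0,0.002,0,0,0],[255,0,0,0.002,0,0,0],[255,0,0,0.002,0,0,0],[255,0,0,0.001,0,0,0],[255,0,0,0,0,0,0]]])

```text
clock: 11.55
position: [433.4, -28.5, 58.6]
ee_rot: [0.984, -0.178, 0.0, -0.0]
contact_force: [-3.1, 2.7, 3.9]
gripper_width: 0.1
grasp_force: 2.2
```

Emit:
servo_tool(commands=[[[255,0,0,0.001,0,0,0],[255,0,0,0.001,0,0,0],[255,0,0,0.001,0,0,0],[255,0,0,0.001,0,0,0],[255,0,0,0,0,0,0],[255,0,0,0,0,0,0]]])

```text
clock: 12.05
position: [433.7, -28.6, 57.5]
ee_rot: [0.984, -0.178, 0.001, 0.0]
contact_force: [-11.7, 4.0, 31.7]
gripper_width: -0.3
grasp_force: 16.0
```

The stop button is hard against its end at the same depth as the green one. Releasing.

Emit:
servo_tool(commands=[[[255,0,0,-0.004,0,0,0],[255,0,0,-0.004,0,0,0],[255,0,0,-0.015,0,0,0],[255,0,0,-0.03,0,0,0],[255,0,0,-0.03,0,0,0],[255,0,0,-0.02,0,0,0],[255,0,0,0,0,0,0],[255,0,0,0,0,0,0]]])

```text
clock: 12.72
position: [434.4, -28.6, 158.4]
ee_rot: [0.984, -0.179, 0.002, -0.001]
contact_force: [0.2, 0.5, -1.6]
gripper_width: 0.1
grasp_force: 0.0
```

```bash
python3 to.py 433.2 -28.6 150; python3 - <<'E'
from bench import cams
from h import *
s=cams.get_image("scene");t=cams.get_image("top")
R=lambda h,S,v:((h<8)|(h>172))&(S>120)&(v>60)
G=lambda h,S,v:(h>50)&(h<85)&(S>90)&(v>50)
B=lambda h,S,v:(h>105)&(h<130)&(S>80)
for f in(R,G):print(cen(s,(225,180,280,215),f)[:2])
print(cen(s,(262,248,300,285),B)[:2])
E
```

```text
12.7167 [434.4 -28.6 158.4] [ 0.2  0.5 -1.6] 0.05102598898761696 tilt [ 0.004  0.001 -1.   ]
tool shift mm [-1.2  0.5  8.4]
(array([237.19230769, 185.76923077]), np.int32(26))
(array([259.91304348, 194.56521739]), np.int32(23))
(array([279.92857143, 269.        ]), np.int32(14))
```

Both buttons are up, and the logger and sensor haven't moved. Handing in.

```bash
python3 -c "
from bench import ticket
print(ticket.job_done())"
```

```text
the job is handed in; nothing more can be done
None
```

I handed the job in at about 13 s on the clock: green pressed fully and released, fingertips held about 4 cm above the sensor for about 3 s without touching it, then red pressed fully and released. Both buttons are up and the logger and sensor tile have not moved in the camera images; no verdict came back.

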